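# Put the blue marker away under the half cover of the pen box

## Robot

A 6-joint arm with a two-finger parallel gripper is mounted at the origin on the work surface; the furniture and walls round the work are solid. World frame = base frame: x ahead of the robot, y to its left, z up, the work surface at z = 0. Lengths are in m, angles in rad, forces in N, time in s.
With the tool pointing down it reaches from about 0.375 to 0.975 m from the base axis. Payload 3.8 kg.
Tool frame: the origin (TCP) lies at the centre of the arm's flange, where the gripper is bolted on; the fingertips stand 166 mm ahead of it and the grasp point (between the pads) lies 147 mm ahead of it (r.hold_point_z is the distance from the TCP to the grasp point, in m); z points along the fingers, y is the line along which they close (so a half turn about z gives the same grasp; the last joint's range is limited). The gripper opens to 88 mm and grips with 3 to 60 N. Pads are 18 mm wide; open, the fingers measure 123 mm over their backs; the gripper's body (75 mm by 187 mm) begins 45 mm behind the grasp point.
Start: joints at [1.291, 0.264, 1.604, -0, 1.274, -0.037], TCP at [0.162, 0.655, 0.405] pointing down, gripper open.
Joint ranges: [-2.63, 2.63], [-0.94, 2.18], [0.31, 2.57], [-1.31, 4.45], [0, 2.66], [-2.55, 2.55]. Speed limits (rad/s): [2.57, 2.57, 3.14, 3.14, 3.14, 3.14].

## Interface

Orientations are given as a unit quaternion [w, x, y, z].
In Python, from cell import r gives the robot as it stands. The module is installed in compiled form; this text tells all that it offers.
- The arm moves only by the tool move_arm, never from a script. Its argument "plan" is a list of rows, each a list of 2 entries, a list of its own where there are three numbers: the shift along the tool's x, y, z in a scale on which 1.0 is 80 cm, then the turn, a rotation vector about the tool's x, y, z in shares of 180 degrees (1.0 is 180 degrees). In form: [[[dx, dy, dz], [rx, ry, rz]], ...]. A call has 1 to 8 rows; each row is the pose to reach, as a shift and turn from the pose commanded when the call began, along the tool's axes at that moment; what a row does not reach only later rows make up. A row lasts 1/12 s, in which the tool goes at most 41.7 mm and 7.16 degrees, less where a joint would pass 70% of its speed; a pose out of reach is approached as far as the arm can. Shift and turn numbers lie between -1 and 1, and a call with a number outside is refused. A call with a gripper value outside its range is refused whole. "fingers" is the finger opening in mm, from 0 to 88.1, set as the call begins (left out, the last holds). The fingers move at their own pace and stop on an object; "squeeze" is the grip in N (left out, the last holds). Time passes only in rows, so rows that repeat a pose let the fingers close. It gives the time, the measured TCP pose, the force, the opening and the grip force at its end, in the units of the state.
- r.get_obs(): the state, without advancing time (a new reading comes with each control period).
- r.read_camera(name): name is "side" or "top" or "wrist"; returns (picture, depth): 480x640x3 uint8, red, green, blue; 480x640 float32, m along the optical axis (not along the pixel's ray), 0 where there is no reading.
- r.calibration(name): a dict with "intrinsics" (3x3 intrinsics, pixels), "rvec" (rotation vector, rad) and "tvec" (3), from world to camera coordinates, as OpenCV has them. Camera axes: x right, y down, z forward; pixel columns grow to the right and rows downward; lengths in m; the calibration is good to about 2 mm. A picture is of the moment at which its call begins: read the wrist's pose just before it. calibration takes no time and is no camera call; for the wrist camera it gives the pose at the moment of the call.
- r.job_done(): hands the job in; it is judged then, once.
The state is a dict: "time_s": time; "qpos": joint angles; "dq": joint speeds; "joint_torque": joint torques, N m; "eef_pos": TCP position; "orientation": TCP orientation; "contact_force": force on the tool from outside, world axes, zero at the start; "wrist_torque": the same for the moment, N m; "finger_gap": finger opening in m; "grasp_force": force on a finger pad.
Only numpy, scipy, OpenCV 4.12 (cv2) and the standard library are available. Lean on these libraries where they do the work, as an engineer would, in place of code of your own. Each camera call takes 0.05 s, during which the arm holds its last target. There are 200 camera calls.

## Task

Put the blue marker away in the white pen box with the half cover. The opening is shorter than the marker, so dip one end of the marker through it and in under the cover, then lower the other end inside the box; let go only when the marker lies level on the floor of the box. Leave the red and the black marker where they lie.

Things in the scene. Friction and masses are not known exactly. Their poses are not given: they have to be found in the camera images.
- marker_blue: the marker to put away: white barrel with a blue cap and blue end, lying flat on the desk; solid as a bar 14 mm wide (its x), 134 mm long (its y) and 16 mm high (its z), it does not roll. Origin at the middle of its underside; its y axis runs along the marker (which end is the cap does not matter)
- marker_red: bystander: a marker of the same make and size with red cap and end, same axes; starts 50 mm or more sideways from its neighbour's middle
- marker_black: bystander: a marker of the same make and size with black cap and end, same axes. All this lies between two fixed monitors, which are obstacles: the near panel at world x 0.30 to 0.38 m, y -0.30 to +0.26 m, up to 410 mm high, which the arm reaches over or round; the far panel from x = 0.76 m on, up to 420 mm high
- pen_box: white plastic pen box, fixed to the desk, 92 mm wide (its x), 172 mm long (its y), half covered. Origin at the middle of its underside; z up. Inside it is 84 mm wide (x) and 164 mm long (y from -82 to +82 mm), its floor 4 mm above the desk. The end wall at y = -82 to -86 mm is 50 mm high; side walls (4 mm thick) are 36 mm high beside the opening, 54 mm beside the cover
- pen_box_lip (a point): middle of the black rounded lip of the box's fixed cover, at y = +18 mm and 54.5 mm above the desk in the box's axes. The cover roofs the box from here to its +y end; its underside is 50 mm, its top 54.5 mm above the desk. The opening, free upward, goes from here to y = -82 mm: 100 mm long, 84 mm wide
Mind the look-alikes: they are no part of the job. Leave any turquoise look-alike of the marker_blue alone.

How it is judged:
On the way, in this order (a step that is already met when the one before it is completed fails the run):
1. the blue marker is tipped by more than 10 degrees with its lower end in under the cover (x of marker_blue in the frame of pen_box between -0.042 and 0.042 m and y of marker_blue in the frame of pen_box between -0.045 and 0.03 m and z of marker_blue in the frame of pen_box below 0.055 m and (angle between marker_blue's own y axis and vertical below 1.396 rad or angle between marker_blue's own y axis and vertical above 1.745 rad)), for 0.1 s.
2. the blue marker, still held by the fingers, is level within 10 degrees inside the box, at most about 15 mm above its floor (x of marker_blue in the frame of pen_box between -0.04 and 0.04 m and y of marker_blue in the frame of pen_box between -0.03 and 0.03 m and z of marker_blue in the frame of pen_box between 0 and 0.02 m and angle between marker_blue's own y axis and vertical between 1.396 and 1.745 rad and contact force between the fingers and marker_blue above 0.5 N), for 0.1 s.
At the end, for the whole second after the job is handed in: The blue marker lies still and released on the floor of the pen box, level within 10 degrees, its middle within 30 mm along and 40 mm across of the middle of the box, so that one end is under the cover; the red and the black marker are within 20 mm of where they began (x of marker_blue in the frame of pen_box between -0.04 and 0.04 m and y of marker_blue in the frame of pen_box between -0.03 and 0.03 m and z of marker_blue in the frame of pen_box between 0 and 0.024 m and angle between marker_blue's own y axis and vertical between 1.396 and 1.745 rad and linear speed of marker_blue below 0.02 m/s and distance of each of marker_red, marker_black from where it was at the start of the episode below 0.02 m); the robot touches nothing.
It fails at once if the red or the black marker is moved by more than 20 mm (distance of any of marker_red, marker_black from where it was at the start of the episode above 0.02 m).
It also fails if it takes over 45 s, if anything falls off the work surface, if the arm or the gripper's body presses on something with over 40 N, if the wrist force passes 120 N, or if a joint passes its speed limit or range.

## Working session

There is one attempt and no reset: what is moved stays moved. The work goes in short steps, Python scripts to look and compute and a tool call to move; the robot and the scene stay as the last step left them, time stands still between calls to the robot, and variables do not carry over. Pictures are saved under pics/ and viewed, at most 10 in all, crops included, and the job is handed in when it is done.

Besides the shell and the picture viewer there is one more tool, called by a JSON object that holds its "fn" and its "kwargs". move_arm: Moves the arm, as the interface text tells. Its arguments: {"type":"object","properties":{"plan":{"type":"array"},"fingers":{"type":"number"},"squeeze":{"type":"number"}},"required":["plan"]}

```bash
mkdir -p pics
cat > h.py <<'E'
import numpy as np, cv2
from cell import r
from scipy.spatial.transform import Rotation as R
def cal(n):
    c=r.calibration(n); K=np.array(c["intrinsics"]); Rm=cv2.Rodrigues(np.array(c["rvec"],float))[0]; return K,Rm,np.array(c["tvec"],float).ravel()
def ray(n,uv,z,c=None):
    K,Rm,t=c or cal(n); uv=np.atleast_2d(uv).astype(float)
    d=np.c_[uv,np.ones(len(uv))]@np.linalg.inv(K).T@Rm; o=-Rm.T@t
    return o+d*((z-o[2])/d[:,2])[:,None]
def cloud(n,dep,c=None):
    K,Rm,t=c or cal(n); v,u=np.mgrid[:480,:640]
    p=np.stack([u,v,np.ones_like(u)],-1)@np.linalg.inv(K).T*dep[...,None]
    return (p-t)@Rm
def proj(n,P,c=None):
    K,Rm,t=c or cal(n); q=(np.atleast_2d(P)@Rm.T+t)@K.T; return q[:,:2]/q[:,2:]
def pose():
    o=r.get_obs(); q=o["orientation"]; return np.array(o["eef_pos"]),R.from_quat([q[1],q[2],q[3],q[0]]),o
E
python3 - <<'E'
from h import *
ims=[]
for n in ["top","side"]:
    im,d=r.read_camera(n); np.savez(f"/tmp/{n}.npz",im=im,d=d); cv2.imwrite(f"pics/{n}0.png",im[...,::-1])
    K,Rm,t=cal(n); print(n,-Rm.T@t,Rm[2],K[0,0])
p,q,o=pose(); print(o)
E
```

```text
top [ 0.23371134 -0.07034344  0.99779726] [ 0.19456463  0.02313496 -0.98061683] 434.60100160178285
side [0.51156376 0.50360189 0.98423664] [-0.10874696 -0.51986073 -0.84730096] 477.9479760232147
{'time_s': 0.1, 'qpos': array([ 1.29110563e+00,  2.64656353e-01,  1.60522192e+00, -8.82991151e-06,
        1.27369891e+00, -3.69125365e-02]), 'dq': array([-0.00060077, -0.00054478, -0.00416084,  0.00127968, -0.00076299,
       -0.00100015]), 'joint_torque': array([ 8.80900698e-04, -5.03623581e+01, -3.58070612e+01,  7.30991433e-02,
        2.35031080e-02, -3.78703123e-05]), 'eef_pos': array([0.16219703, 0.65490758, 0.40353502]), 'orientation': array([-1.52253630e-04,  1.21089835e-01,  9.92641057e-01, -9.80518327e-04]), 'contact_force': array([ 0.56050201, -0.37467322,  0.15607263]), 'wrist_torque': array([-0.0342088 ,  0.00272363,  0.04014212]), 'grasp_force': 0.0, 'finger_gap': 0.08808336212797653}
```

View pics/top0.png

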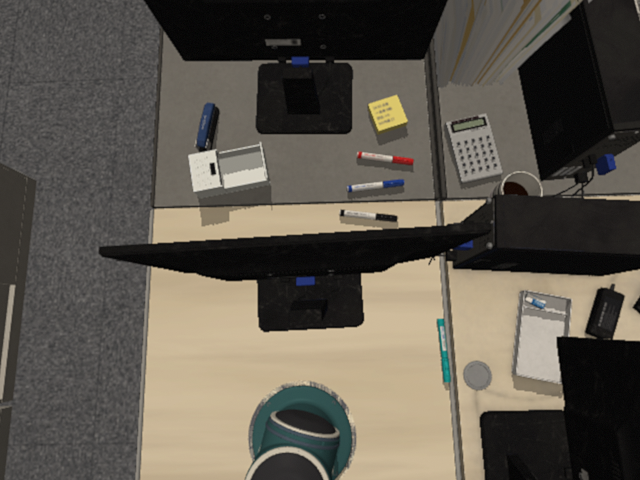

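View pics/side0.png

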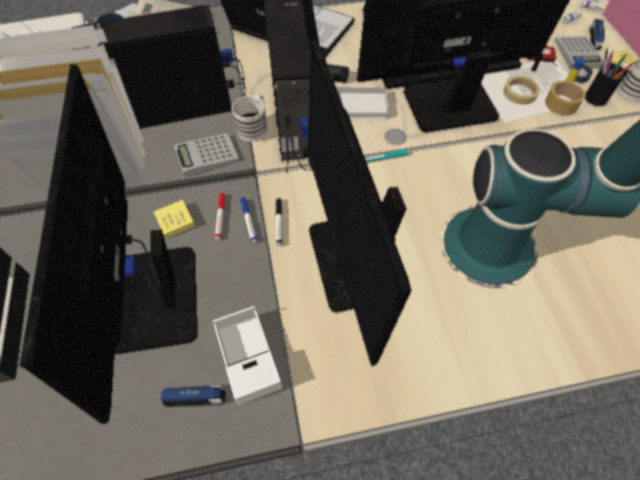

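The top view shows the blue marker at (375,185), the red at (385,159) and the black at (368,216). The white box is at (229,168), with its cover on the left, so its +y points to world +y.

What could be taken for the blue marker:
- navy stapler (207,127)
- turquoise marker (444,350)
- white/blue marker on the notepad (535,302)
- red marker (385,159)
- black marker (368,216)

I choose (375,185) and check it in a close crop.

Run:
```python
from h import *
rois={"top":{"blue":(340,174,410,196),"red":(350,148,420,170),"black":(332,205,404,225)},"side":{"blue":(236,192,262,246),"red":(208,188,230,242),"black":(270,194,288,248)}}
for n in rois:
    f=np.load(f"/tmp/{n}.npz"); im,d=f["im"],f["d"]; P=cloud(n,d)
    for k,(a,b,c,e) in rois[n].items():
        s=im[b:e,a:c].astype(int); bg=np.median(s.reshape(-1,3),0)
        m=(np.abs(s-bg).sum(-1)>75).astype(np.uint8)
        N,l,st,ce=cv2.connectedComponentsWithStats(m); i=1+np.argmax(st[1:,4]); pts=np.argwhere(l==i)[:,::-1]+[a,b]
        w=ray(n,pts,0.012)[:,:2]; rc=cv2.minAreaRect(w.astype(np.float32)*1000); box=cv2.boxPoints(rc)
        ed=max([box[1]-box[0],box[2]-box[1]],key=np.linalg.norm); ang=np.degrees(np.arctan2(ed[1],ed[0]))
        print(n,k,np.round(rc[0],1),np.round(rc[1],1),"ang",round(ang%180,1),"z",np.round(np.percentile(P[pts[:,1],pts[:,0],2],[10,50,90])*1000,1),"bgz",np.median(P[b:e,a:c,2][m==0]))
# box: bright pts
f=np.load("/tmp/top.npz"); A=cv2.resize(f["im"][130:240,170:430],None,fx=3,fy=3,interpolation=3)
g=np.load("/tmp/side.npz"); B=cv2.resize(g["im"][295:405,200:300],None,fx=5,fy=5,interpolation=3)
cv2.imwrite("pics/c1.png",A[...,::-1]); cv2.imwrite("pics/c2.png",B[...,::-1])
```

```text
top blue [ 547.  -183.6] [ 34.3 133.3] ang 94.4 z [-0.9  3.2 17.3] bgz 0.0010016155299784034
top red [ 614.6 -207.4] [135.   34.3] ang 79.5 z [-1.1  3.3 17.3] bgz 0.0010462733933532102
top black [ 474.8 -162.2] [136.   33.4] ang 82.2 z [-0.6  3.9 16.9] bgz 0.0009757054871158491
side blue [ 549.2 -181.7] [ 31.7 141.6] ang 94.3 z [-1.6  3.8 16.7] bgz -5.2163693027905376e-05
side red [ 616.1 -205.4] [138.7  32.6] ang 80.3 z [-2.1  2.6 16.5] bgz 2.9193548576902626e-05
side black [ 480.5 -160.6] [139.6  36.5] ang 80.5 z [-1.9  2.1 16.2] bgz 0.0008094275648168554
```

View pics/c1.png

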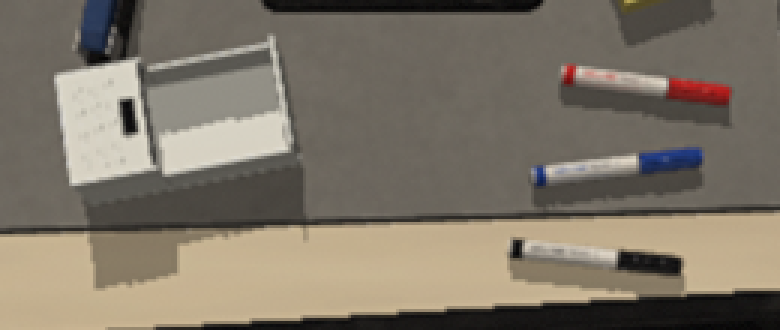

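View pics/c2.png

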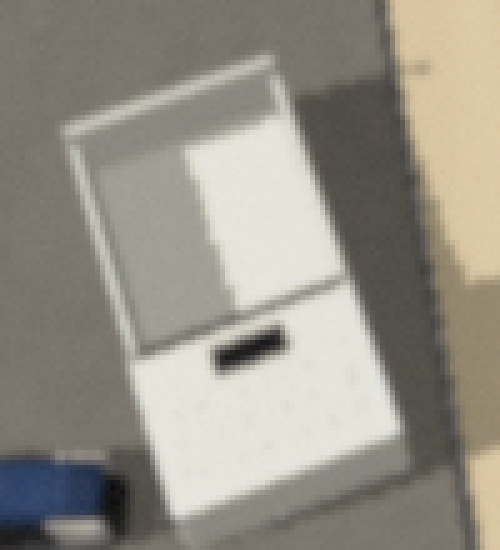

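The crop confirms the white barrel with blue cap and blue end at full-frame (375,185). The box cover is on the left and the opening on the right. The masks took in shadows, so I'm refining them and measuring the box corners.

Run:
```python
from h import *
rois={"top":(340,174,410,196),"side":(236,192,262,246)}
for n,(a,b,c,e) in rois.items():
    f=np.load(f"/tmp/{n}.npz"); im=f["im"]; s=im[b:e,a:c].astype(int)
    bl=(s[...,2]-s[...,0]>35); m=bl|(s.min(-1)>135)
    for zz in (.012,.016):
        w=ray(n,np.argwhere(m)[:,::-1]+[a,b],zz)[:,:2]
        rc=cv2.minAreaRect(w.astype(np.float32)*1000); box=cv2.boxPoints(rc)
        ed=max([box[1]-box[0],box[2]-box[1]],key=np.linalg.norm)
        C=w.mean(0); ev=np.linalg.svd(w-C)[2][0]
        print(n,zz,np.round(rc[0],1),np.round(rc[1],1),np.degrees(np.arctan2(ed[1],ed[0]))%180,"pca",C,np.degrees(np.arctan2(ev[1],ev[0]))%180)
ct=np.array([(56,75),(138,59),(156,170),(71,186)])/3+[170,130]-.33
cs=np.array([(178,518),(137,352),(345,278),(400,432)])/5+[200,295]-.4
for n,q in(("top",ct),("side",cs)):
    p=ray(n,q,.0545)[:,:2]*1000; print(n,p.round(1).tolist(),"size",np.linalg.norm(np.diff(np.r_[p,p[:1]],axis=0),axis=1).round(1))
e=ray("top",np.array([(274,38),(294,152)])/3+[170,130]-.33,.05)*1000; print(e.round(1))
e=ray("side",np.array([(62,128),(273,55)])/5+[200,295]-.4,.05)*1000; print(e.round(1))
for n in("top","side"):
    d=np.load(f"/tmp/{n}.npz"); P=cloud(n,d["d"]); q=P[(P[...,2]>.0505)&(P[...,2]<.058)&(P[...,0]>.45)&(P[...,0]<.75)&(P[...,1]>.05)&(P[...,1]<.36)][:,:2]
    rc=cv2.minAreaRect((q*1000).astype(np.float32)); print(n,len(q),rc)
```

```text
top 0.012 [ 555.9 -183. ] [ 15.  133.3] 95.45855 pca [ 0.55744548 -0.18801169] 94.48665427581366
top 0.016 [ 554.6 -182.6] [ 15.  132.8] 95.458534 pca [ 0.55613188 -0.18753424] 94.48665427581366
side 0.012 [ 549.2 -189.1] [146.2  52.9] 82.181206 pca [ 0.55562994 -0.1861207 ] 90.03497589128732
side 0.016 [ 549.  -186.2] [145.6  52.7] 82.18125 pca [ 0.55544865 -0.18328303] 90.03497589128733
top [[629.1, 250.6], [640.1, 187.0], [549.7, 171.1], [539.1, 235.9]] size [64.6 91.7 65.7 91.2]
side [[627.7, 252.4], [636.6, 185.6], [552.2, 172.6], [540.2, 237.5]] size [67.4 85.4 66.  88.7]
[[655.7  82.   50. ]
 [562.2  66.4  50. ]]
[[658.3  83.5  50. ]
 [568.2  68.6  50. ]]
top 1106 ((597.8135986328125, 160.80319213867188), (93.6065673828125, 172.56353759765625), 10.217381477355957)
side 1617 ((598.8473510742188, 161.73178100585938), (91.75070190429688, 171.75714111328125), 9.25567626953125)
```

```bash
cat >> h.py <<'E'
MK=np.array([.555,-.183]); MA=95.; BX=np.array([.598,.161]); BA=99.6
def tool(ang,lean):  # tool x along marker (+y) dir; lean>0: body leans to -y of marker
    a=np.radians(ang); m=np.array([np.cos(a),np.sin(a),0]); Z=np.array([0,0,1.]); l=np.radians(lean)
    z=np.sin(l)*m-np.cos(l)*Z; x=np.cos(l)*m+np.sin(l)*Z
    return R.from_matrix(np.c_[x,np.cross(z,x),z])
def delta(T,Q,base=None):
    p,q=base or pose()[:2]
    return (q.inv().apply(T-p)*1000).round(1).tolist(),np.degrees((q.inv()*Q).as_rotvec()).round(2).tolist()
E
python3 - <<'E'
from h import *
for n in("top","side"):
    P=cloud(n,np.load(f"/tmp/{n}.npz")["d"]).reshape(-1,3)
    for nm,x0,x1,y0,y1 in(("corr",.42,.72,-.35,.3),("left",.39,.74,.3,.6),("start",.05,.45,.3,.9)):
        s=P[(P[:,0]>x0)&(P[:,0]<x1)&(P[:,1]>y0)&(P[:,1]<y1)]; print(n,nm,len(s),np.percentile(s[:,2],[50,99.5,100]) if len(s) else '')
Q=tool(95,0)
print(delta(np.array([.57,.40,.50]),Q))
E
```

```text
top corr 30360 [0.00137687 0.22408644 0.26742378]
top left 2887 [0.00060286 0.0053986  0.00835367]
top start 9937 [-0.7156528   0.00424407  0.0066041 ]
side corr 35811 [0.00034953 0.22163241 0.27757827]
side left 9167 [-6.22112116e-04  9.84236637e-01  9.84236637e-01]
side start 10823 [-0.00222711  0.00378736  0.00702886]
([-457.1, -149.6, -96.2], [-0.1, 0.07, 71.09])
```

Careful with the scale: shifts go in shares of 80 cm and turns go in shares of 180 degrees. That gives: -312 mm is -0.39, -274 mm is -0.3425, 48 degrees is 0.2667.

{"fn": "move_arm", "kwargs": {"plan": [[[-0.05,-0.0163,-0.025],[0,0,0.0333]],[[-0.1,-0.0325,-0.05],[0,0,0.0667]],[[-0.15,-0.05,-0.075],[0,0,0.1]],[[-0.2,-0.065,-0.1],[0,0,0.1333]],[[-0.2475,-0.0813,-0.12],[0,0,0.1667]],[[-0.295,-0.0975,-0.12],[0,0,0.2]],[[-0.3425,-0.1125,-0.12],[0,0,0.2333]],[[-0.39,-0.1275,-0.12],[0,0,0.2667]]], "fingers": 42}}

```text
time_s: 0.77
eef_pos: [0.4293, 0.4876, 0.5015]
orientation: [0.0, 0.516, 0.856, 0.001]
contact_force: [0.1, 1.6, 0.4]
finger_gap: 0.0421
grasp_force: 0.0
```

Run:
```python
from h import *
p,q,o=pose(); print(o["time_s"],p,o["qpos"].round(4),o["contact_force"])
print(delta(np.array([.565,.10,.46]),tool(95,10)))
```

```text
0.7667 [0.42931204 0.4876352  0.50147221] [8.1060e-01 1.7370e-01 1.5370e+00 1.0000e-04 1.4295e+00 3.2510e-01] [0.07873649 1.55034484 0.35970726]
([-406.2, -60.9, 41.2], [-1.92, 9.82, 22.76])
```

Run:
```python
from h import *
print(delta(np.array([.57,.36,.51]),tool(95,0)))
print(delta(np.array([.57,.22,.51]),tool(95,20)))
```

```text
([-178.5, 64.9, -8.5], [0.07, -0.04, 22.81])
([-302.4, -0.4, -8.7], [-3.91, 19.69, 22.59])
```

Converted, -302 mm is -0.3775, -270 mm is -0.3375, 23 degrees is 0.1278.

{"fn": "move_arm", "kwargs": {"plan": [[[-0.05,0.02,-0.0113],[0,0,0.0333]],[[-0.1,0.04,-0.0113],[0,0,0.0667]],[[-0.15,0.0575,-0.0113],[0,0,0.1]],[[-0.2,0.075,-0.0113],[0,0,0.1278]],[[-0.25,0.065,-0.0113],[-0.0056,0.0278,0.1278]],[[-0.295,0.0425,-0.0113],[-0.0111,0.0556,0.1278]],[[-0.3375,0.02,-0.0113],[-0.0167,0.0833,0.1278]],[[-0.3775,0,-0.0113],[-0.0217,0.1094,0.1256]]]}}

```text
time_s: 1.43
eef_pos: [0.5702, 0.2202, 0.5089]
orientation: [-0.13, 0.664, 0.727, 0.118]
contact_force: [-1.1, -0.5, -0.4]
finger_gap: 0.042
grasp_force: 0.0
```

Run:
```python
from h import *
p,q,o=pose(); print(o["time_s"],p,o["qpos"].round(4),o["contact_force"])
L1,L2=.503,.568; q1,q2,q3=o["qpos"][:3]
rr=L1*np.sin(q2)+L2*np.sin(q2+q3)
W=np.array([rr*np.cos(q1),rr*np.sin(q1),L1*np.cos(q2)+L2*np.cos(q2+q3)])
up=-q.as_matrix()[:,2]; print("W-TCP",W-p,"up",up, "d6 est",((W-p)[:2]@up[:2])/(up[:2]@up[:2]))
```

```text
1.4333 [0.5701955  0.22019136 0.50892463] [0.23   0.0747 1.6529 0.3554 1.3769 0.0764] [-1.13581484 -0.54494523 -0.39173829]
W-TCP [ 0.01262464 -0.08373007 -0.09607368] up [ 0.03246813 -0.34306743  0.93874947] d6 est 0.24534816838374127
```

```bash
cat >> h.py <<'E'
def boxfit(n="wrist"):
    c=cal(n); im,d=r.read_camera(n); P=cloud(n,d,c); k=(d>0)&(P[...,2]>.0475)&(P[...,2]<.060)&(abs(P[...,0]-.6)<.09)&(abs(P[...,1]-.16)<.13)
    q=P[k]; print(n,len(q),"zmed",np.median(q[:,2]),cv2.minAreaRect((q[:,:2]*1000).astype(np.float32)) if len(q)>9 else ''); return im,P
E
python3 - <<'E'
from h import *
im,P=boxfit(); cv2.imwrite("pics/w1.png",im[...,::-1])
G=np.array([np.cos(np.radians(MA)),np.sin(np.radians(MA)),0])*-.035+[*MK,0]
Q=tool(MA,15)
print("G",G)
for z in(.30,.15,.024): print(z,delta(G+[0,0,z]-Q.apply([0,0,r.hold_point_z]),Q))
E
```

```text
wrist 4354 zmed 0.05433847212647293 ((589.5629272460938, 213.933837890625), (91.44145965576172, 63.607723236083984), 9.50709342956543)
G [ 0.55805045 -0.21786681  0.        ]
0.3 ([-461.7, -50.0, -98.3], [-0.07, -5.1, -0.07])
0.15 ([-513.3, -49.8, 42.6], [-0.07, -5.1, -0.07])
0.024 ([-556.6, -49.6, 160.9], [-0.07, -5.1, -0.07])
```

View pics/w1.png

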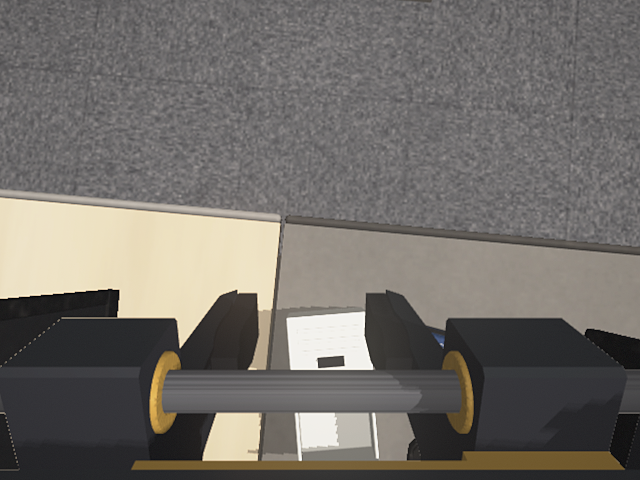

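Converted, -320 mm is -0.4, -280 mm is -0.35, -5.1 degrees is -0.0283.

{"fn": "move_arm", "kwargs": {"plan": [[[-0.05,-0.005,-0.01],[0,-0.0056,0]],[[-0.1,-0.0113,-0.0213],[0,-0.0111,0]],[[-0.15,-0.0163,-0.0325],[0,-0.0167,0]],[[-0.2,-0.0213,-0.0425],[0,-0.0222,0]],[[-0.25,-0.0275,-0.0525],[0,-0.0278,0]],[[-0.3,-0.0325,-0.0638],[0,-0.0283,0]],[[-0.35,-0.0375,-0.075],[0,-0.0283,0]],[[-0.4,-0.0438,-0.085],[0,-0.0283,0]]]}}

```text
time_s: 2.15
eef_pos: [0.5647, -0.105, 0.4639]
orientation: [-0.096, 0.668, 0.733, 0.086]
contact_force: [0.8, -0.5, 0.8]
finger_gap: 0.0422
grasp_force: 0.0
```

Run:
```python
from h import *
p,q,o=pose(); print(p,o["qpos"],o["contact_force"])
G=np.array([.558,-.218,0]); Q=tool(MA,15)
for z in(.30,.15,.06,.024): print(z,delta(G+[0,0,z]-Q.apply([0,0,r.hold_point_z]),Q))
# fit kinematics: h,d6,L1,L2
from scipy.optimize import least_squares
D=[([1.29110563,.264656,1.605222],[.162197,.654908,.403535],[0,0,1]),([.8106,.1737,1.537],[.429312,.487635,.501472],[0,0,1]),([.23,.0747,1.6529],[.5701955,.22019136,.50892463],[.03246813,-.34306743,.93874947]),(o["qpos"][:3],p,-q.as_matrix()[:,2])]
def f(x):
    e=[]
    for a,t,u in D:
        rr=x[0]*np.sin(a[1])+x[1]*np.sin(a[1]+a[2])+x[4]*np.cos(a[1])*0
        W=np.array([rr*np.cos(a[0]),rr*np.sin(a[0]),x[2]+x[0]*np.cos(a[1])+x[1]*np.cos(a[1]+a[2])])
        e+=list(W-x[3]*np.array(u)-t)
    return e
s=least_squares(f,[.5,.55,.28,.2,0]); print(s.x,np.abs(s.fun).max())
L1,L2,h,d=s.x[:4]
def clear(T,Q):
    W=T-d*Q.as_matrix()[:,2]*1; rr=np.hypot(*W[:2]); z=W[2]-h; D2=np.hypot(rr,z)
    a=np.arctan2(z,rr)+np.arccos((L1**2+D2**2-L2**2)/(2*L1*D2)); E=np.array([L1*np.cos(a),h+L1*np.sin(a)])
    c=W[:2]/rr; re=.38/c[0]; n=np.array([W[2]-E[1],E[0]-rr]); n/=np.linalg.norm(n)
    return W,E,abs((np.array([re,.41])-E)@n)
for Gp,A in((G+[0,0,.024],MA),(np.array([.604,.126,.03]),BA)):
    Q=tool(A,15); print(clear(Gp-Q.apply([0,0,.147]),Q))
```

```text
[ 0.56470084 -0.10501579  0.46388292] [-0.29907998  0.07189306  1.72832307  0.24012912  1.44702609 -0.43346637] [ 0.84005639 -0.5220589   0.7641712 ]
0.3 ([-150.6, -17.2, -17.5], [-0.16, 0.17, 0.25])
0.15 ([-188.9, -17.0, 127.5], [-0.16, 0.17, 0.25])
0.06 ([-212.0, -16.8, 214.5], [-0.16, 0.17, 0.25])
0.024 ([-221.2, -16.8, 249.3], [-0.16, 0.17, 0.25])
[0.49636337 0.56917748 0.34220935 0.25186925 0.        ] 0.02379667557293244
(array([ 0.56699752, -0.32084212,  0.40927811]), array([0.22404789, 0.7851305 ]), np.float64(0.14133920292682148))
(array([0.62121636, 0.02421074, 0.41527811]), array([0.19930885, 0.79679991]), np.float64(0.16572780034514145))
```

Converted, -189 mm is -0.2363, -150 mm is -0.1875.

{"fn": "move_arm", "kwargs": {"plan": [[[-0.05,-0.0063,-0.0063],[0,0,0]],[[-0.1,-0.0125,-0.0113],[0,0,0]],[[-0.15,-0.0175,-0.0175],[0,0,0]],[[-0.1875,-0.0213,-0.0213],[0,0,0]],[[-0.2,-0.0213,0.025],[0,0,0]],[[-0.2125,-0.0213,0.0688],[0,0,0]],[[-0.225,-0.0213,0.115],[0,0,0]],[[-0.2363,-0.0213,0.1588],[0,0,0]]]}}

```text
time_s: 2.82
eef_pos: [0.5613, -0.2547, 0.291]
orientation: [-0.096, 0.669, 0.732, 0.086]
contact_force: [0.3, -0.2, -0.3]
finger_gap: 0.0415
grasp_force: 0.0
```

Run:
```python
from h import *
p,q,o=pose(); print(p,o["contact_force"])
G=np.array([.558,-.218,0]); Q=tool(MA,15)
for z in(.15,.06,.024): print(z,delta(G+[0,0,z]-Q.apply([0,0,r.hold_point_z]),Q))
c=cal("wrist"); im,d=r.read_camera("wrist"); cv2.imwrite("pics/w2.png",im[...,::-1])
P=cloud("wrist",d,c); s=im.astype(int); k=(P[...,2]>.008)&(P[...,2]<.024)&(abs(P[...,0]-.555)<.03)&(P[...,1]<-.08)&(P[...,1]>-.28)&(d>0)
w=P[k]; print(k.sum()); print(cv2.minAreaRect((w[:,:2]*1000).astype(np.float32)) if k.sum()>9 else '', np.percentile(w[:,2],95))
t=proj("wrist",[[*(MK+np.array([-.087,.996])*a),.016] for a in(-.067,0,.067)],c); print(t)
```

```text
[ 0.56129175 -0.25468601  0.29097143] [ 0.32098403 -0.18735817 -0.2722522 ]
0.15 ([-0.9, -0.1, -1.6], [-0.18, 0.17, 0.19])
0.06 ([-23.9, 0.1, 85.4], [-0.18, 0.17, 0.19])
0.024 ([-33.2, 0.2, 120.2], [-0.18, 0.17, 0.19])
4431
((555.6124877929688, -182.18679809570312), (15.863899230957031, 135.44247436523438), 5.291732311248779) 0.017464406893075768
[[313.07136145 335.0707884 ]
 [313.50840295 235.96825805]
 [313.95147745 135.49769984]]
```

View pics/w2.png

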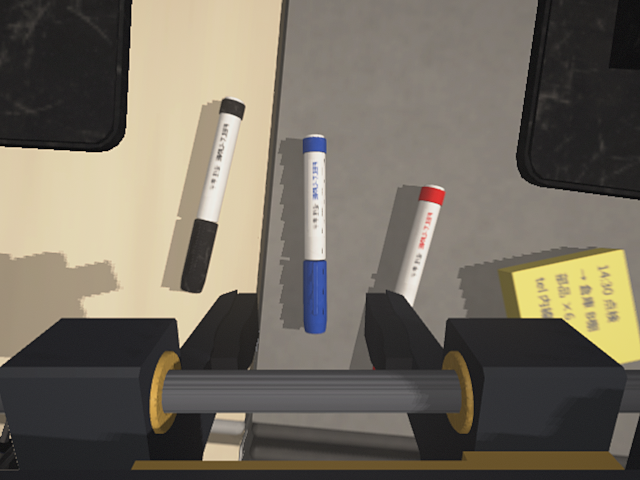

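The wrist view shows the blue marker centred between the fingers, from (314,135) to (314,335), with black on the left and red on the right, both clear. Going down to grasp.

Converted, 120 mm is 0.15, 115 mm is 0.1438.

{"fn": "move_arm", "kwargs": {"plan": [[[-0.0113,0,0.0438],[0,0,0]],[[-0.0225,0,0.0813],[0,0,0]],[[-0.0313,0,0.1125],[0,0,0]],[[-0.0363,0,0.1325],[0,0,0]],[[-0.04,0,0.1438],[0,0,0]],[[-0.0413,0,0.15],[0,0,0]],[[-0.0413,0,0.15],[0,0,0]],[[-0.0413,0,0.15],[0,0,0]]]}}

```text
time_s: 3.53
eef_pos: [0.5623, -0.2558, 0.1699]
orientation: [-0.095, 0.668, 0.733, 0.087]
contact_force: [0.1, -0.4, -0.0]
finger_gap: 0.0417
grasp_force: 0.0
```

{"fn": "move_arm", "kwargs": {"plan": [[[0,0,0],[0,0,0]],[[0,0,0],[0,0,0]],[[0,0,0],[0,0,0]],[[0,0,0],[0,0,0]],[[0,0,0],[0,0,0]],[[0,0,0],[0,0,0]]], "fingers": 0, "squeeze": 25}}

```text
time_s: 4.03
eef_pos: [0.5619, -0.2558, 0.1694]
orientation: [-0.095, 0.668, 0.733, 0.087]
contact_force: [-0.3, 1.0, 2.5]
finger_gap: 0.0135
grasp_force: 25.0
```

Held, but only on about 7 mm of the pads. I'll regrip 4 mm lower.

Converted, 4 mm is 0.005, 2 mm is 0.0025.

{"fn": "move_arm", "kwargs": {"plan": [[[0,0,0],[0,0,0]],[[0,0,0],[0,0,0]],[[-0.0006,0,0.0025],[0,0,0]],[[-0.0013,0,0.005],[0,0,0]],[[-0.0013,0,0.005],[0,0,0]],[[-0.0013,0,0.005],[0,0,0]]], "fingers": 26}}

```text
time_s: 4.53
eef_pos: [0.5614, -0.2554, 0.164]
orientation: [-0.096, 0.668, 0.733, 0.086]
contact_force: [0.7, -0.1, -0.8]
finger_gap: 0.0259
grasp_force: 0.0
```

{"fn": "move_arm", "kwargs": {"plan": [[[0,0,0],[0,0,0]],[[0,0,0],[0,0,0]],[[0,0,0],[0,0,0]],[[0,0,0],[0,0,0]],[[0,0,0],[0,0,0]]], "fingers": 0, "squeeze": 30}}

```text
time_s: 4.95
eef_pos: [0.5617, -0.2555, 0.1646]
orientation: [-0.096, 0.668, 0.733, 0.087]
contact_force: [0.0, -0.0, 0.1]
finger_gap: 0.0136
grasp_force: 30.0
```

Run:
```python
from h import *
p,q,o=pose(); print(p,o["contact_force"],o["finger_gap"],o["grasp_force"])
# marker pose in tool
M=R.from_euler('z',MA+.3-90,degrees=True); mo=np.array([.5556,-.1822,0])
np.savez("grip.npz",t=q.inv().apply(mo-p),q=(q.inv()*M).as_quat()); print(q.inv().apply(mo-p))
print(delta(p+[0,0,.28],q))
```

```text
[ 0.56165176 -0.25554938  0.16458419] [ 0.02359845 -0.04204352  0.1223499 ] 0.013617504612243904 29.98758763074875
[0.0289705  0.00091418 0.17794546]
([71.7, -0.3, -270.7], [0.0, 0.0, 0.0])
```

```bash
cat >> h.py <<'E'
BX=np.array([.5983,.1608,0]); BQ=R.from_euler('z',9.5,degrees=True)
def goal(Y,z,th,x=0):  # low-end underside (box y,z mm) and tilt -> TCP pose
    g=np.load("grip.npz"); gq=R.from_quat(g["q"]); t=g["t"]
    Mq=BQ*R.from_euler('x',-th,degrees=True); mo=BX+BQ.apply([x/1000,Y/1000,z/1000])-Mq.apply([0,.067,0])
    Q=Mq*gq.inv(); return mo-Q.apply(t),Q
def mk():
    g=np.load("grip.npz"); p,q,o=pose(); Mq=BQ.inv()*q*R.from_quat(g["q"]); mo=BQ.inv().apply(p+q.apply(g["t"])-BX)*1000
    return "marker in box",mo.round(1),"low end",(mo+Mq.apply([0,67,0])).round(1),Mq.as_euler('zyx',degrees=True).round(1)
E
python3 - <<'E'
from h import *
p,q,o=pose(); print(mk())
for g in((-13,120,20),(-13,35,20),(62,8,20)): T,Q=goal(*g); print(g,T.round(3),delta(T,Q))
E
```

```text
('marker in box', array([ -98.7, -331.2,   -0. ]), 'low end', array([ -93.8, -264.4,   -0. ]), array([-4.2,  0. , -0. ]))
(-13, 120, 20) [0.612 0.073 0.323] ([352.4, 80.3, -70.3], [0.34, -20.0, -4.19])
(-13, 35, 20) [0.612 0.073 0.238] ([330.6, 80.5, 11.8], [0.34, -20.0, -4.19])
(62, 8, 20) [0.6   0.147 0.211] ([396.0, 75.0, 57.1], [0.34, -20.0, -4.19])
```

Converted, -155 mm is -0.1938, -140 mm is -0.175.

{"fn": "move_arm", "kwargs": {"plan": [[[0.0113,0,-0.0438],[0,0,0]],[[0.0225,0,-0.0875],[0,0,0]],[[0.0338,0,-0.1313],[0,0,0]],[[0.045,0,-0.175],[0,0,0]],[[0.05,0,-0.1938],[0,0,0]],[[0.05,0,-0.1938],[0,0,0]]]}}

```text
time_s: 5.45
eef_pos: [0.5636, -0.2575, 0.3307]
orientation: [-0.091, 0.668, 0.733, 0.088]
contact_force: [1.2, -0.8, -0.9]
finger_gap: 0.0136
grasp_force: 30.0
```

Run:
```python
from h import *
p,q,o=pose(); print(p,o["contact_force"],o["grasp_force"],mk())
for g in((-13,120,20),(-13,35,20),(62,8,20)): T,Q=goal(*g); print(g,T.round(3),delta(T,Q))
```

```text
[ 0.56359727 -0.25748998  0.33073377] [ 1.18986946 -0.76764632 -0.85375581] 29.987706542015076 ('marker in box', array([ -95.8, -334.5,  165.8]), 'low end', array([ -90.9, -267.7,  165.4]), array([-4.2, -0.5, -0.4]))
(-13, 120, 20) [0.612 0.073 0.323] ([312.2, 78.7, 89.7], [0.81, -19.66, -4.15])
(-13, 35, 20) [0.612 0.073 0.238] ([290.9, 78.1, 172.0], [0.81, -19.66, -4.15])
(62, 8, 20) [0.6   0.147 0.211] ([356.5, 72.3, 216.9], [0.81, -19.66, -4.15])
```

Converted, 300 mm is 0.375, 265 mm is 0.3313, -4.2 degrees is -0.0233.

{"fn": "move_arm", "kwargs": {"plan": [[[0.0475,0.0113,0.0125],[0,-0.0056,-0.0028]],[[0.095,0.0238,0.025],[0,-0.0111,-0.0056]],[[0.1425,0.035,0.0388],[0,-0.0278,-0.0111]],[[0.19,0.0475,0.0525],[0,-0.0444,-0.0167]],[[0.2375,0.06,0.0663],[0.0028,-0.0611,-0.0222]],[[0.285,0.0713,0.08],[0.0044,-0.0778,-0.0233]],[[0.3313,0.0825,0.0938],[0.0044,-0.0944,-0.0233]],[[0.375,0.095,0.1075],[0.0044,-0.1094,-0.0233]]]}}

```text
time_s: 6.12
eef_pos: [0.608, 0.0632, 0.3165]
orientation: [0.03, 0.645, 0.763, -0.032]
contact_force: [1.2, -0.1, -1.0]
finger_gap: 0.0137
grasp_force: 30.0
```

{"fn": "move_arm", "kwargs": {"plan": [[[0.0075,0.0025,0.005],[0,0,0]],[[0.015,0.0038,0.005],[0,0,0]],[[0.015,0.0038,0.005],[0,0,0]],[[0.015,0.0038,0.005],[0,0,0]]]}}

```text
time_s: 6.45
eef_pos: [0.6095, 0.0722, 0.3121]
orientation: [0.029, 0.646, 0.763, -0.031]
contact_force: [-0.3, 0.5, -0.3]
finger_gap: 0.0134
grasp_force: 30.0
```

Run:
```python
from h import *
p,q,o=pose(); print(o["time_s"],p,o["contact_force"],o["grasp_force"],mk())
for g in((-13,120,20),(-13,35,20),(62,8,20)): T,Q=goal(*g); print(g,T.round(3),delta(T,Q))
for n in("wrist","side"):
    im,d=r.read_camera(n); cv2.imwrite(f"pics/{n}3.png",im[...,::-1])
c=cal("side"); f=cv2.imread("pics/side3.png"); cv2.imwrite("pics/s3c.png",cv2.resize(f[180:440,150:400],None,fx=2.3,fy=2.3))
```

```text
6.45 [0.6094848  0.07216616 0.31209994] [-0.31235091  0.46840249 -0.32515304] 29.987514317035675 ('marker in box', array([ -4.7, -75.4, 132.3]), 'low end', array([ -4.9, -12.3, 109.8]), array([  0.2,   0.5, -19.7]))
(-13, 120, 20) [0.612 0.073 0.323] ([-0.5, 2.7, -10.7], [-0.57, -0.32, 0.08])
(-13, 35, 20) [0.612 0.073 0.238] ([6.7, 3.7, 74.0], [-0.57, -0.32, 0.08])
(62, 8, 20) [0.6   0.147 0.211] ([83.7, 3.9, 94.6], [-0.57, -0.32, 0.08])
```

View pics/wrist3.png

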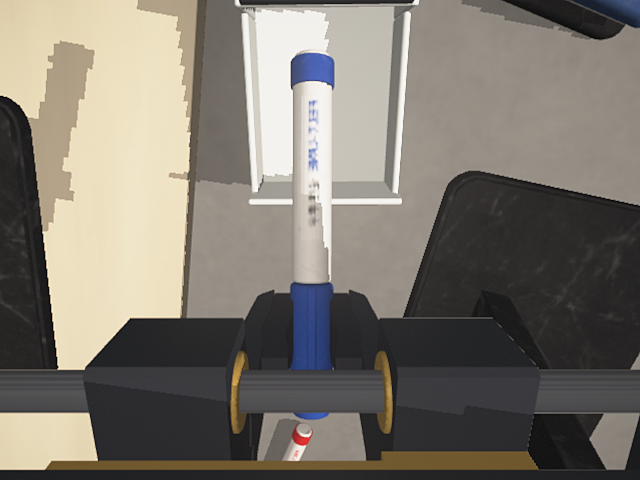

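The marker is held straight, tip at (313,55). The box opening is behind it (walls at x≈250 to 405), and the lip is at the top edge. I'll check the held tilt by depth before dipping.

```bash
cat >> h.py <<'E'
def held():
    g=np.load("grip.npz"); p,q,o=pose(); c=cal("wrist"); im,d=r.read_camera("wrist"); P=cloud("wrist",d,c)
    m=(R.from_quat(g["q"]).inv()).apply(q.inv().apply(P.reshape(-1,3)-p)-g["t"])*1000
    k=(d.ravel()>0)&(abs(m[:,0])<4)&(m[:,1]>-25)&(m[:,1]<85)&(abs(m[:,2]-16)<12); w=m[k]
    print("held: n",k.sum(),"top z slope/offset",np.polyfit(w[:,1],w[:,2],1).round(3),"y max",np.percentile(w[:,1],99.5).round(1))
E
python3 - <<'E'
from h import *
held()
E
```

```text
held: n 5601 top z slope/offset [1.0000e-03 1.5821e+01] y max 67.0
```

Converted, 74 mm is 0.0925, 68 mm is 0.085, -0.6 degrees is -0.0033.

{"fn": "move_arm", "kwargs": {"plan": [[[0.0025,0.0025,0.025],[-0.0017,-0.0011,0]],[[0.005,0.0038,0.05],[-0.0033,-0.0017,0]],[[0.0063,0.005,0.0725],[-0.0033,-0.0017,0]],[[0.0075,0.005,0.085],[-0.0033,-0.0017,0]],[[0.0088,0.005,0.0925],[-0.0033,-0.0017,0]],[[0.0088,0.005,0.0925],[-0.0033,-0.0017,0]]]}}

```text
time_s: 7.1
eef_pos: [0.6125, 0.0734, 0.2375]
orientation: [0.034, 0.646, 0.762, -0.029]
contact_force: [-0.4, 0.3, -0.1]
finger_gap: 0.0134
grasp_force: 30.0
```

Run:
```python
from h import *
p,q,o=pose(); print(o["time_s"],p,o["contact_force"],o["grasp_force"],mk())
for g in((-13,35,20),(62,8,20)): T,Q=goal(*g); print(g,T.round(3),delta(T,Q))
```

```text
7.1 [0.6125189  0.07341579 0.23754705] [-0.41886477  0.25807948 -0.05349905] 29.987612664699554 ('marker in box', array([  0.4, -75.6,  57.7]), 'low end', array([  0.3, -12.6,  34.8]), array([  0.,  -0., -20.]))
(-13, 35, 20) [0.612 0.073 0.238] ([-0.3, -0.4, -0.2], [0.01, -0.03, 0.03])
(62, 8, 20) [0.6   0.147 0.211] ([76.8, -0.4, 20.0], [0.01, -0.03, 0.03])
```

Converted, 77 mm is 0.0963, 71 mm is 0.0888.

{"fn": "move_arm", "kwargs": {"plan": [[[0.0188,0,0.005],[0,0,0]],[[0.0375,0,0.01],[0,0,0]],[[0.0563,0,0.015],[0,0,0]],[[0.075,0,0.0194],[0,0,0]],[[0.0888,0,0.0231],[0,0,0]],[[0.0963,0,0.025],[0,0,0]],[[0.0963,0,0.025],[0,0,0]],[[0.0963,0,0.025],[0,0,0]]]}}

```text
time_s: 7.77
eef_pos: [0.6006, 0.1489, 0.2119]
orientation: [0.035, 0.645, 0.763, -0.028]
contact_force: [-0.6, 0.7, -0.2]
finger_gap: 0.0136
grasp_force: 30.0
```

Run:
```python
from h import *
p,q,o=pose(); print(o["time_s"],p,o["contact_force"],o["grasp_force"],mk())
for g in((63,7,16),(64,7,12),(65,6,8),(66,6,4),(66,6,0)): T,Q=goal(*g); print(g,T.round(3),delta(T,Q))
```

```text
7.7667 [0.60056437 0.14889828 0.21194061] [-0.64894684  0.72025294 -0.21455786] 29.987569749355316 ('marker in box', array([ 1.4,  0.8, 32.1]), 'low end', array([ 1.2, 63.7,  9.2]), array([  0.1,  -0.2, -20. ]))
(63, 7, 16) [0.602 0.134 0.204] ([-13.9, -1.1, 9.3], [0.15, 4.0, 0.18])
(64, 7, 12) [0.604 0.122 0.197] ([-25.8, -1.1, 17.1], [0.14, 8.0, 0.18])
(65, 6, 8) [0.606 0.11  0.189] ([-36.9, -1.1, 26.8], [0.14, 12.0, 0.18])
(66, 6, 4) [0.608 0.099 0.18 ] ([-47.6, -1.2, 36.4], [0.14, 16.0, 0.19])
(66, 6, 0) [0.61  0.087 0.171] ([-58.5, -1.2, 46.8], [0.13, 20.0, 0.19])
```

No contact so far. The marker is inside with its low end at y≈63 mm, z≈9 mm. Next I lower the other end.

Converted, -58.5 mm is -0.0731, -54 mm is -0.0675, 20 degrees is 0.1111.

{"fn": "move_arm", "kwargs": {"plan": [[[-0.0175,-0.0013,0.0113],[0,0.0222,0]],[[-0.0325,-0.0013,0.0213],[0,0.0444,0]],[[-0.0463,-0.0013,0.0331],[0,0.0667,0]],[[-0.0594,-0.0013,0.045],[0,0.0889,0]],[[-0.0675,-0.0013,0.0525],[0,0.1028,0]],[[-0.0731,-0.0013,0.0581],[0,0.1111,0]],[[-0.0731,-0.0013,0.0581],[0,0.1111,0]],[[-0.0731,-0.0013,0.0581],[0,0.1111,0]]]}}

```text
time_s: 8.43
eef_pos: [0.6104, 0.0854, 0.171]
orientation: [-0.098, 0.641, 0.757, 0.084]
contact_force: [-1.0, 0.4, -0.5]
finger_gap: 0.0136
grasp_force: 30.0
```

Run:
```python
from h import *
p,q,o=pose(); print(o["time_s"],p,o["contact_force"],o["grasp_force"],mk())
T,Q=goal(66,4,0); print(delta(T,Q))
held()
```

```text
8.4333 [0.61035812 0.08538717 0.17099796] [-0.97524677  0.38000191 -0.49871015] 29.98758226633072 ('marker in box', array([ 0.6, -2.9,  6.4]), 'low end', array([ 0.7, 64.1,  6.3]), array([-0. , -0.1, -0. ]))
([1.1, -0.2, 2.8], [0.15, 0.03, 0.02])
held: n 3023 top z slope/offset [-1.1000e-02  1.5629e+01] y max 24.6
```

Converted, 2.5 mm is 0.0031, 2 mm is 0.0025.

{"fn": "move_arm", "kwargs": {"plan": [[[0.0004,0,0.0013],[0,0,0]],[[0.0008,0,0.0025],[0,0,0]],[[0.001,0,0.0031],[0,0,0]],[[0.001,0,0.0031],[0,0,0]],[[0.001,0,0.0031],[0,0,0]]]}}

```text
time_s: 8.9
eef_pos: [0.6099, 0.0883, 0.169]
orientation: [-0.098, 0.64, 0.757, 0.084]
contact_force: [-0.1, 0.0, -0.3]
finger_gap: 0.0134
grasp_force: 30.0
```

{"fn": "move_arm", "kwargs": {"plan": [[[0,0,0],[0,0,0]],[[0,0,0],[0,0,0]],[[0,0,0],[0,0,0]],[[0,0,0],[0,0,0]]], "fingers": 28}}

```text
time_s: 9.23
eef_pos: [0.61, 0.0879, 0.1688]
orientation: [-0.098, 0.64, 0.757, 0.084]
contact_force: [-0.2, -0.2, 0.1]
finger_gap: 0.0279
grasp_force: 0.0
```

Run:
```python
from h import *
p,q,o=pose(); print(o["time_s"],p,o["contact_force"],o["grasp_force"],o["finger_gap"],mk()); held()
print(delta(p+[0,0,.2],q))
```

```text
9.2333 [0.60998107 0.08786251 0.16884536] [-0.23369409 -0.23419383  0.08145301] 0.0 0.02794279528979356 ('marker in box', array([ 0.6, -0.2,  4.3]), 'low end', array([ 0.5, 66.8,  4.3]), array([ 0.1, -0.2,  0. ]))
held: n 2826 top z slope/offset [-1.4000e-02  1.5302e+01] y max 21.6
([51.3, 0.3, -193.3], [-0.0, -0.0, -0.0])
```

Converted, -193 mm is -0.2413, -150 mm is -0.1875.

{"fn": "move_arm", "kwargs": {"plan": [[[0.005,0,-0.0188],[0,0,0]],[[0.015,0,-0.0563],[0,0,0]],[[0.025,0,-0.0963],[0,0,0]],[[0.0375,0,-0.1413],[0,0,0]],[[0.05,0,-0.1875],[0,0,0]],[[0.0638,0,-0.2413],[0,0,0]],[[0.0638,0,-0.2413],[0,0,0]],[[0.0638,0,-0.2413],[0,0,0]]]}}

```text
time_s: 9.95
eef_pos: [0.6109, 0.0876, 0.3732]
orientation: [-0.095, 0.64, 0.758, 0.087]
contact_force: [0.9, 0.2, -0.1]
finger_gap: 0.0281
grasp_force: 0.0
```

Run:
```python
from h import *
p,q,o=pose(); print(o["time_s"],p,o["contact_force"])
im,d=r.read_camera("wrist"); cv2.imwrite("pics/w5.png",im[...,::-1])
c=cal("wrist"); P=cloud("wrist",d,c); b=BQ.inv().apply(P.reshape(-1,3)-BX)*1000
s=im.reshape(-1,3).astype(int); k=(d.ravel()>0)&(abs(b[:,0])<38)&(b[:,1]>-80)&(b[:,1]<15)&(b[:,2]>11)&(b[:,2]<30); w=b[k]
print(k.sum(),cv2.minAreaRect(w[:,:2].astype(np.float32)) if k.sum()>9 else'',np.percentile(w[:,2],[50,95,99]) if k.sum() else'')
```

```text
9.95 [0.61093085 0.08760526 0.37318411] [ 0.88467374  0.1879783  -0.10898643]
1613 ((-3.576108455657959, -26.31103515625), (14.952866554260254, 82.16617584228516), 0.025260090827941895) [16.17855447 18.74138437 19.58472454]
```

View pics/w5.png

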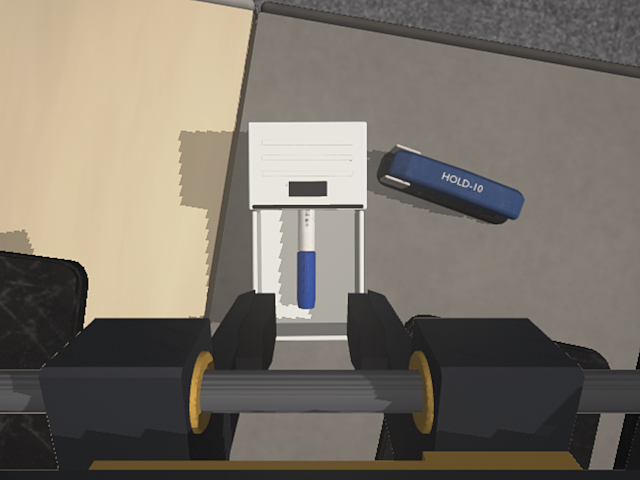

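The blue marker lies flat in the box, from (306,308) in under the cover at (306,210). Its visible end is at y≈-67 mm and its top is at ≈20 mm. The arm is clear, so I'm handing in.

```bash
python3 -c "
from cell import r
print(r.job_done())"
```

```text
the job is handed in; nothing more can be done
None
```

The blue marker lies level on the floor of the pen box with one end under the cover, released, and the arm is clear; I avoided the red and black markers but did not re-measure them afterwards, and the hand-in returned no verdict.

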